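# Unlock the sample lock box by feel

## Task

Take the red-handled key out of its grey stand, push it gently down through the keyhole on top of the white lock box until it is fully home, and turn it clockwise so that the bolt inside lets the blue-fronted drawer spring open. The lock sits a few millimetres off its marked place, so feel for the keyhole and never force the key. Leave the key turned in the lock, let go of it, and do not disturb the bottles and other things standing round the box.

Things in the scene. Friction and masses are not known exactly. Their poses are not given: they have to be found in the camera images.
- key: Loose steel key, 70 mm long, red flat handle, standing upright in the stand at the start; about 60 g. Origin: centre of the shank's lower tip; z runs up the shank, x points the way the bit sticks out. Shank diameter 8 mm. Bit: from the shank to x = +13 mm, 5 mm thick (y), z = 0 to 10 mm (level with the tip). Shoulder ring: diameter 16 mm, underside at z = 20 mm.
- key_grip (a point): Centre of the key's red handle, 57 mm above the key's tip, axes as the key's. The handle measures 32 (x) x 9 (y) x 26 (z) mm; pinch it firmly across y (held weakly it swings about the pinch when its tip is pushed sideways). A steel neck, 12 mm in diameter, stands 8 mm below the handle.
- key_stand: Grey key stand, fixed, 60 x 50 x 35 mm on an 80 x 70 mm black foot; origin at the centre of its underside. The key hangs in a slot in its top, open upward, shoulder resting on the top, tip 15 mm above the bench; lift it more than 22 mm to clear the stand.
- lockbox: White steel lock box, fixed, 200 (x) x 180 (y) x 90 (z) mm, origin at the centre of its underside. Its drawer faces its own -x side. A yellow-edged paper card lies on the rear half of its top. The steel lock case stands on the front half; its rim is the highest part, 104 mm above the bench.
- lock_mark (a point): Nominal place of the keyhole axis at the top face of the lock's steel plate, 98 mm above the bench, axes as the box's. The lock case is screwed on through oversize holes: the true keyhole lies anywhere up to 6 mm off this mark along the box's x and up to 6 mm along its y (it is not turned). The mark does not tell how much.
- lock_rim (a point): Nominal centre of the rim's upper edge (4.5 mm along the box's x from the mark, 104 mm up; as far off as the keyhole). The rim, 6 mm high, 5 mm wide, surrounds the plate: inner faces at x = -14, +23 and y = -14, +14 mm from the true keyhole axis. So a key held upright and in line, tip just above the plate, meets it 10 mm from the keyhole axis in all four directions.
- lock_seat (a point): Nominal place of the key's tip when fully home, 20 mm below the mark (shoulder on the plate). Keyhole: a 11 mm square hole and from it a slot 8 mm wide (y) to x = +14.5 mm for the bit, through the 8 mm plate: the key enters with its x along the box's x (bit away from the drawer side), about 1.5 mm of room all round. It turns only if 18 mm in; once turned it cannot be drawn out.
- lock (a joint): Turn of the lock under the plate, rad: 0 locked (at the start), grows as the key turns clockwise seen from above, hard stop at 1.35. The key turns freely by up to about 0.2 rad before it drives the lock, whose drag is about 0.04 N m. It draws a hidden bolt aside: the drawer is free at 0.9 to 1.05. The lock stays where it is left.
- drawer (a joint): Travel of the blue-fronted drawer out of the box, m: 0 shut, 0.05 fully open. A spring of about 3 N pushes it out (towards the box's -x) once the bolt has cleared; it needs no pulling.
- bottle_a: White reagent bottle with red cap, 38 x 38 x 118 mm, standing loose on the bench; origin under its centre. A bystander.
- tip_refill: Yellow pipette-tip refill, 115 x 78 x 54 mm, loose on the bench; origin under its centre. A bystander.
- timer: Cream lab timer, 74 x 64 x 21 mm, loose on the bench; origin under its centre. A bystander.
- blue_cap_bottle: White bottle with blue cap, 48 x 48 x 105 mm, standing loose on the bench; origin under its centre. A bystander.

How it is judged:
On the way, in this order (a step that is already met when the one before it is completed fails the run):
1. the key is fully home in the keyhole, upright (z of key in the frame of lock_mark below -0.017 m and horizontal distance between key and lock_mark below 0.012 m and angle between key's own z axis and vertical below 0.12 rad), for 0.1 s.
2. the lock has been turned to withdraw the bolt (value of joint lock above 0.9 rad), for 0.1 s.
At the end, for the whole second after the job is handed in: The drawer has sprung out more than 30 mm, the lock stands turned by more than 0.9 rad, the key rests in the keyhole with its tip more than 15 mm below the plate's top face and within 12 mm of the mark in plan, and it has been let go and is at rest (value of joint drawer above 0.03 m and value of joint lock above 0.9 rad and z of key in the frame of lock_mark below -0.015 m and horizontal distance between key and lock_mark below 0.012 m and linear speed of key below 0.02 m/s); the robot touches nothing.
It fails at once if the key is forced: more than 40 N between the key and the lock box (contact force between key and lockbox above 40 N).
It fails at once if the robot strikes or prises the lock box with more than 30 N (contact force between the arm and lockbox above 30 N).
It fails at once if a bystander is pushed more than 30 mm or knocked over (distance of any of bottle_a, tip_refill, timer, blue_cap_bottle from where it was at the start of the episode above 0.03 m or angle between any of bottle_a, blue_cap_bottle's own z axis and vertical above 0.5 rad).
It also fails if it takes over 69 s, if anything falls off the work surface, if the arm or the gripper's body presses on something with over 40 N, if the wrist force passes 120 N, or if a joint passes its speed limit or range.

## Robot

A 7-joint arm with a two-finger parallel gripper is mounted at the origin on a cart in front of the work surface, level with it; the furniture and walls round the work are solid. World frame = base frame: x ahead of the robot, y to its left, z up, the work surface at z = 0. Lengths are in m, angles in rad, forces in N, time in s.
With the tool pointing down it reaches from about 0.4 to 0.85 m from the base axis. Payload 10.4 kg.
Tool frame: the origin (TCP) lies at the very end of the fingers, on their centre line; the grasp point (between the pads) lies 19 mm behind it; z points along the fingers, y is the line along which they close (so a half turn about z gives the same grasp; the last joint's range is limited). The gripper opens to 85 mm and grips with 20 to 120 N. Pads are 22 mm wide; open, the fingers measure 114 mm over their backs; the gripper's body (76 mm by 85 mm) begins 54 mm behind the grasp point. The pads swing forward as they close: fully open they stand 13 mm farther back than shut.
Start: joints at [1.222, 0.332, -0.065, 1.46, 0.022, 1.35, -0.088], TCP at [0.2, -0.592, 0.231] pointing down, gripper open.
Joint ranges: [-2.6, 2.6], [-0.5, 2.12], [-1.47, 1.34], [0.16, 2.42], [-1.27, 4.41], [0.06, 2.06], [-2.6, 2.6]. Speed limits (rad/s): [2.22, 2.22, 2.79, 2.79, 3.14, 3.14, 3.14].

## Interface

Orientations are given as a rotation vector (axis times angle).
In Python, from rig import env, cams, sign_off, models gives the robot as it stands. The module is installed in compiled form; this text tells all that it offers.
- The arm moves only by the tool send_rows, never from a script. Its argument "series" is a list of rows, each a list of 3 entries, a list of its own where there are three numbers: the finger opening in mm, from 0 to 85.4, then the shift along the world's x, y, z in units of 1000 mm (1.0 is 1000 mm), then the turn about the world's z in units of 360 degrees (1.0 is 360 degrees). In form: [[hand, [dx, dy, dz], yaw], ...]. A call has 1 to 12 rows; each row is the pose to reach, as a shift and turn from the pose commanded when the call began, turning the shorter way round; what a row does not reach only later rows make up. A row lasts 1/12 s, in which the tool goes at most 41.7 mm and 7.16 degrees, less where a joint would pass 70% of its speed; a pose out of reach is approached as far as the arm can. A call with a number of a shift or a turn outside -1 to 1 is refused whole. A call with a gripper value outside its range is refused whole. The fingers move at their own pace and stop on an object; "newtons" is the grip in N (left out, the last holds). Time passes only in rows, so rows that repeat a pose let the fingers close. It gives the time, the measured TCP pose, the force, the opening and the grip force at its end, in the units of the state.
- env.read_state(): the state, without advancing time (a new reading comes with each control period).
- cams.read_camera(name): name is "scene" or "top"; returns (picture, depth): 480x640x3 uint8, red, green, blue; 480x640 float32, m along the optical axis (not along the pixel's ray), 0 where there is no reading.
- cams.camera_model(name): a dict with "fx", "fy", "cx", "cy" (pixels), "eye" and "orientation" of the camera in the world. Camera axes: x right, y down, z forward; pixel columns grow to the right and rows downward; lengths in m; the calibration is good to about 2 mm. A picture is of the moment at which its call begins. camera_model takes no time and is no camera call.
- sign_off(): hands the job in; it is judged then, once.
Trained networks look in the newest picture that a camera, given by its name, has taken for a name from the list of things; names that differ only in an ending like _2 or _b are one class to them, and where a whole thing is asked for, a point or a joint stands for the part that bears it (a point fixed in the world has none). Each returns a list of dicts, best first, with "confidence" (0 to 1); they miss things now and then, are a little off and sometimes report something else, mostly with a low value. They report only what shows in the picture. A call takes as long as a camera call.
- models.regions_of(camera, name): "pixels" (480x640 bool, what is visible of it) and "location" ([column, row] in pixels, amid what is visible of it).
The state is a dict: "time": time; "joints": joint angles; "qvel": joint speeds; "effort": joint torques, N m; "position": TCP position; "tool_rot": TCP orientation; "wrist_force": force on the tool from outside, world axes, zero at the start; "moment": the same for the moment, N m; "opening": finger opening in m; "grip_force": force on a finger pad.
Only numpy, scipy, OpenCV 4.12 (cv2) and the standard library are available. Lean on these libraries where they do the work, as an engineer would, in place of code of your own. Each camera call takes 0.05 s, during which the arm holds its last target. There are 200 camera calls.

## Working session

There is one attempt and no reset: what is moved stays moved. The work goes in short steps, Python scripts to look and compute and a tool call to move; the robot and the scene stay as the last step left them, time stands still between calls to the robot, and variables do not carry over. Pictures are saved under pics/ and viewed, at most 10 in all, crops included, and the job is handed in when it is done.

Besides the shell and the picture viewer there is one more tool, called after "Request:" as name(argument=value, ...), one argument or row to a line, values as JSON. send_rows: Moves the arm, as the interface text tells. Shifts and turns lie within -1 to 1; 1 stands for 1000 mm of shift or 360 degrees of turn. Its arguments: {"type":"object","properties":{"series":{"type":"array","items":{"type":"array"}},"newtons":{"type":"number"}},"required":["series"]}

```bash
mkdir -p pics; cat > h.py <<'E'
import numpy as np, cv2
from scipy.spatial.transform import Rotation as R
from rig import env, cams, sign_off, models
def cloud(cam,d):
    m=cams.camera_model(cam); v,u=np.mgrid[0:480,0:640]
    P=np.stack([(u-m['cx'])/m['fx']*d,(v-m['cy'])/m['fy']*d,d],-1)
    o=np.array(m['orientation']); Rm=R.from_rotvec(o).as_matrix() if o.shape==(3,) else o
    return P@Rm.T+np.array(m['eye'])
E
python3 - <<'E'
from h import *
s=env.read_state(); print({k:np.round(v,3).tolist() for k,v in s.items()})
for c in ('scene','top'):
    im,d=cams.read_camera(c); cv2.imwrite(f'pics/{c}0.png',im[...,::-1]); np.savez(f'{c}0.npz',im=im,d=d); print(c,cams.camera_model(c))
    P=cloud(c,d)
    for n in ('key','key_stand','lockbox','bottle_a','tip_refill','timer','blue_cap_bottle'):
        for r in models.regions_of(c,n)[:1]:
            q=P[r['pixels']&(d>0)]
            print(n,round(r['confidence'],2),np.round(r['location']),len(q),np.round(np.percentile(q,[2,50,98],axis=0),3).tolist() if len(q) else '')
E
```

```text
{'time': 0.0, 'joints': [1.222, 0.333, -0.065, 1.461, 0.022, 1.35, -0.088], 'qvel': [-0.001, 0.0, 0.0, 0.0, -0.002, -0.002, 0.002], 'effort': [0.0, -62.545, 0.049, -39.16, 0.016, 0.01, 0.0], 'position': [0.2, -0.592, 0.23], 'tool_rot': [-3.099, -0.509, 0.0], 'wrist_force': [0.92, -0.562, 0.601], 'moment': [0.049, -0.003, -0.012], 'grip_force': 0.0, 'opening': 0.086}
scene {'fx': 553.8072968446594, 'fy': 553.8072968446594, 'cx': 320.8179859675447, 'cy': 244.39975813286085, 'eye': array([0.01881818, 0.98362601, 0.63172963]), 'orientation': array([-0.64477461,  2.38991375, -1.46203113])}
key 0.53 [299. 322.] 339 [[0.436, 0.299, 0.035], [0.45, 0.312, 0.07], [0.464, 0.32, 0.086]]
key_stand 0.96 [296. 352.] 1363 [[0.41, 0.276, 0.002], [0.441, 0.325, 0.022], [0.482, 0.35, 0.036]]
lockbox 0.88 [344. 251.] 7165 [[0.42, -0.102, 0.002], [0.507, 0.057, 0.079], [0.623, 0.087, 0.099]]
bottle_a 0.56 [205. 325.] 1299 [[0.571, 0.359, 0.004], [0.58, 0.405, 0.067], [0.655, 0.414, 0.118]]
tip_refill 0.82 [249. 294.] 2625 [[0.559, 0.187, 0.001], [0.607, 0.256, 0.045], [0.672, 0.278, 0.056]]
timer 0.58 [4
[... 326 characters left out ...]
 0.05545893, 1.177581  ]), 'orientation': array([-2.20056229,  2.16873721, -0.10582856])}
key_stand 0.74 [210. 281.] 731 [[0.407, 0.268, 0.001], [0.448, 0.298, 0.032], [0.491, 0.343, 0.039]]
lockbox 0.63 [337. 256.] 6661 [[0.424, -0.104, 0.034], [0.527, -0.016, 0.091], [0.629, 0.075, 0.102]]
bottle_a 0.53 [169. 228.] 385 [[0.57, 0.374, -0.001], [0.585, 0.383, 0.086], [0.616, 0.407, 0.12]]
tip_refill 0.84 [236. 220.] 1611 [[0.56, 0.185, 0.002], [0.616, 0.227, 0.05], [0.676, 0.269, 0.059]]
timer 0.7 [445. 301.] 727 [[0.383, -0.332, 0.009], [0.419, -0.298, 0.019], [0.456, -0.267, 0.024]]
blue_cap_bottle 0.83 [418. 189.] 446 [[0.674, -0.235, 0.009], [0.689, -0.211, 0.08], [0.713, -0.196, 0.108]]
```

```bash
python3 - <<'E'
import cv2,numpy as np
t=cv2.imread('pics/top0.png');s=cv2.imread('pics/scene0.png')
f=lambda im,x,y,w,h:cv2.resize(im[y:y+h,x:x+w],(400,300),interpolation=cv2.INTER_CUBIC)
cv2.imwrite('pics/m.png',np.vstack([np.hstack([f(t,170,250,80,60),f(t,270,190,140,105)]),np.hstack([f(s,245,290,100,75),f(s,260,190,160,120)])]))
E
```

```text
(no output)
```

View pics/m.png

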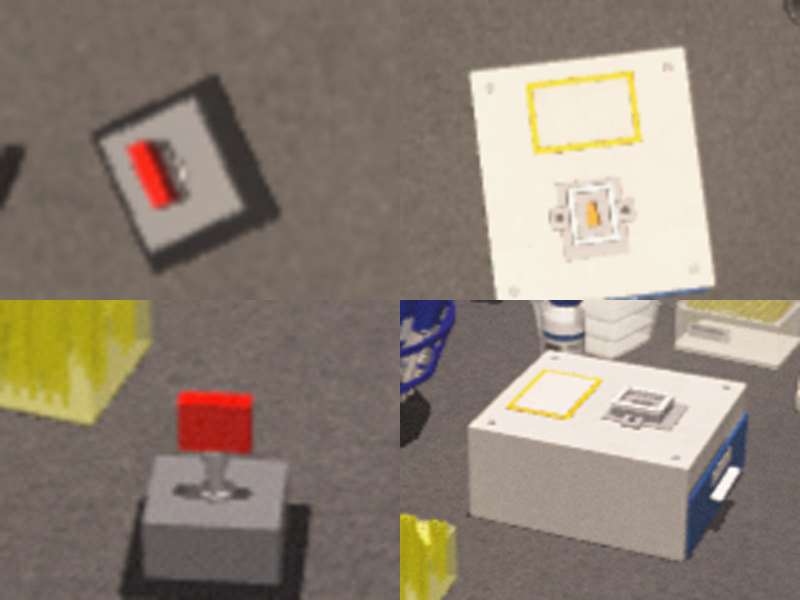

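View pics/top0.png

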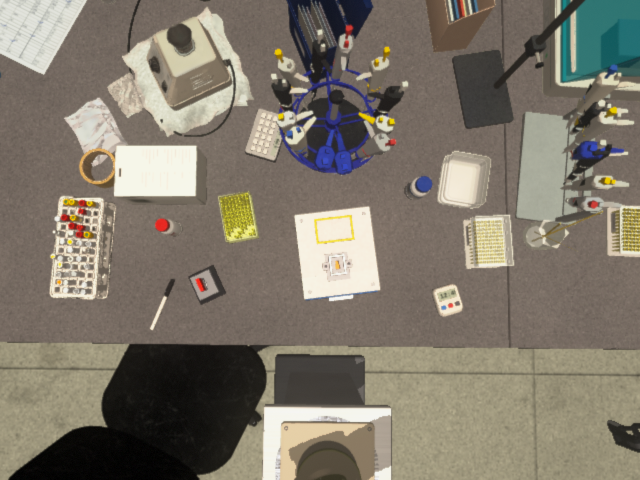

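```bash
python3 - <<'E'
from h import *
def rect(p):
    (c,wh,a)=cv2.minAreaRect((p*1000).astype(np.float32)); return np.round(c,1),np.round(wh,1),round(a,2)
m=cams.camera_model('top'); o=R.from_rotvec(m['orientation']).as_matrix()
for c in('top','scene'):
    z=np.load(c+'0.npz'); im=z['im'].astype(int); d=z['d']; P=cloud(c,d)
    top=(abs(P[...,2]-.09)<.006)&(abs(P[...,0]-.527)<.16)&(abs(P[...,1]+.015)<.15)
    k=cv2.morphologyEx(top.astype(np.uint8),cv2.MORPH_OPEN,np.ones((5,5)))>0
    print(c,'box',rect(P[k][:,:2]),np.median(P[k][:,2]))
    rim=(P[...,2]>.097)&(P[...,2]<.115)&(abs(P[...,0]-.5)<.1)&(abs(P[...,1]+.015)<.06)
    print('rim',rim.sum(),rect(P[rim][:,:2]) if rim.sum() else '')
    red=(im[...,0]>130)&(im[...,1]<70)&(im[...,2]<70)&(abs(P[...,0]-.45)<.06)&(abs(P[...,1]-.31)<.05)
    q=P[red]; print('red',red.sum(),rect(q[:,:2]),np.round(q.mean(0),4),np.round(np.percentile(q,[2,98],axis=0),4).tolist())
    q=q[q[:,2]>np.percentile(q[:,2],98)-.012]; print('redtop',len(q),rect(q[:,:2]))
    st=(abs(P[...,2]-.035)<.005)&(abs(P[...,0]-.45)<.06)&(abs(P[...,1]-.31)<.05)&(im.min(-1)>90)
    print('stand',rect(P[st][:,:2]))
    if c=='top':
        org=(im[...,0]-im[...,2]>70)&(im[...,0]>150)&(abs(P[...,0]-.5)<.03)&(abs(P[...,1]+.015)<.04)
        v,u=np.nonzero(org); ray=np.stack([(u-m['cx'])/m['fx'],(v-m['cy'])/m['fy'],1+0*u],-1)@o.T
        for h in (.098,.09): 
            X=m['eye']+ray*((h-m['eye'][2])/ray[:,2:]); print('orange',len(X),X.mean(0),rect(X[:,:2]))
E
```

```text
top box (array([530.2, -15.2]), array([200. , 180.5]), 7.75) 0.09047006452206885
rim 266 (array([505.3, -14.4]), array([119.5,  58.5]), 0.59)
red 48 (array([448.5, 306.9]), array([29. ,  8.1]), 25.6) [0.4491 0.3066 0.0846] [[0.4363, 0.2988, 0.0779], [0.462, 0.3134, 0.0884]]
redtop 47 (array([448.5, 306.9]), array([29. ,  8.1]), 25.6)
stand (array([449., 308.]), array([60.5, 50.4]), 25.92)
orange 35 [ 0.49959541 -0.0151924   0.098     ] (array([500.4, -15.8]), array([16.4,  9.4]), 0.57)
orange 35 [ 0.49991784 -0.01571594  0.09      ] (array([500.7, -16.3]), array([16.6,  9.5]), 0.57)
scene box (array([532.3, -13.5]), array([202. , 187.5]), 7.59) 0.08989609042718338
rim 203 (array([500.3,  -5.8]), array([48.5, 54.7]), 10.03)
red 268 (array([450.1, 310.9]), array([32.2, 11.7]), 22.81) [0.4492 0.312  0.0745] [[0.4355, 0.3032, 0.0603], [0.464, 0.3199, 0.086]]
redtop 141 (array([449.9, 310.7]), array([31.7, 11.5]), 21.39)
stand (array([450.7, 309.2]), array([61.8, 54.8]), 30.47)
```

```bash
python3 - <<'E'
import cv2,numpy as np
s=cv2.imread('pics/scene0.png');t=cv2.imread('pics/top0.png')
a=cv2.resize(s[325:365,275:325],(500,400),interpolation=cv2.INTER_CUBIC)
b=cv2.resize(t[270:300,190:220],(300,300),interpolation=cv2.INTER_CUBIC)
b=cv2.copyMakeBorder(b,0,100,0,0,0)
cv2.imwrite('pics/m2.png',cv2.convertScaleAbs(np.hstack([a,b]),alpha=1.4))
E
```

```text
(no output)
```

View pics/m2.png

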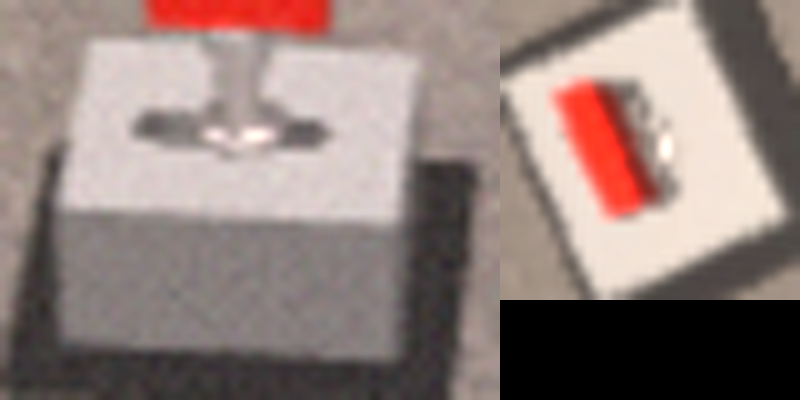

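Request:
send_rows(
  series=[
    [60,[0.28,0.442,0],0.238],
    [60,[0.28,0.442,0],0.238],
    [60,[0.28,0.442,0],0.238],
    [60,[0.28,0.442,0],0.238],
    [60,[0.28,0.442,0],0.238],
    [60,[0.28,0.442,0],0.238],
    [60,[0.28,0.442,0],0.238],
    [60,[0.28,0.442,0],0.238],
    [60,[0.28,0.442,0],0.238],
    [60,[0.28,0.442,0],0.238],
    [60,[0.28,0.442,0],0.238],
    [60,[0.28,0.442,0],0.238],
  ],
  newtons=80,
)

```text
time: 1.8
position: [0.4683, -0.168, 0.2318]
tool_rot: [1.919, 2.486, -0.0]
wrist_force: [0.6, -0.9, -0.8]
opening: 0.06
grip_force: 0.0
```

Request:
send_rows(
  series=[
    [60,[-0.019,0.476,-0.08],0.281],
    [60,[-0.019,0.476,-0.08],0.281],
    [60,[-0.019,0.476,-0.08],0.281],
    [60,[-0.019,0.476,-0.08],0.281],
    [60,[-0.019,0.476,-0.08],0.281],
    [60,[-0.019,0.476,-0.08],0.281],
    [60,[-0.019,0.476,-0.08],0.281],
    [60,[-0.019,0.476,-0.08],0.281],
    [60,[-0.019,0.476,-0.08],0.281],
    [60,[-0.019,0.476,-0.08],0.281],
    [60,[-0.019,0.476,-0.08],0.281],
    [60,[-0.019,0.476,-0.08],0.281],
  ],
)

```text
time: 2.8
position: [0.4472, 0.3105, 0.151]
tool_rot: [0.296, -3.128, -0.003]
wrist_force: [0.2, 0.6, 0.8]
opening: 0.0601
grip_force: 0.0
```

```bash
cat >> h.py <<'E'
def st():
    s=env.read_state(); M=R.from_rotvec(s['tool_rot']).as_matrix()
    print('t',round(s['time'],2),'pos',np.round(s['position'],4),'yaw',round(np.degrees(np.arctan2(M[1,0],M[0,0])),2),'tilt',round(np.degrees(np.arccos(-M[2,2])),2),'q',np.round(s['joints'],2),'F',np.round(s['wrist_force'],1),'M',np.round(s['moment'],2),'op',round(s['opening'],4),'g',s['grip_force'])
    return s
E
python3 -c "
from h import *
st()"
```

```text
t 2.8 pos [0.4472 0.3105 0.151 ] yaw -169.2 tilt 0.11 q [ 0.15  0.38 -1.01  1.74  0.34  1.21  0.81] F [0.2 0.6 0.8] M [ 0.03  0.04 -0.  ] op 0.0601 g 0.0
```

Request:
send_rows(
  series=[
    [60,[0,0.001,-0.02],0.0417],
    [60,[0,0.001,-0.03],0.0417],
    [60,[0,0.001,-0.05],0.0417],
    [60,[0,0.001,-0.075],0.0417],
    [60,[0,0.001,-0.099],0.0417],
    [60,[0,0.001,-0.099],0.0417],
    [60,[0,0.001,-0.099],0.0417],
  ],
)

```text
time: 3.38
position: [0.4481, 0.307, 0.052]
tool_rot: [0.688, -3.063, 0.0]
wrist_force: [-0.5, 0.4, 1.0]
opening: 0.06
grip_force: 0.0
```

```bash
python3 -c "
from h import *
st()"
```

```text
t 3.38 pos [0.4481 0.307  0.052 ] yaw -154.69 tilt 0.11 q [ 0.11  0.52 -0.97  1.83  0.49  1.06  0.96] F [-0.5  0.4  1. ] M [ 0.02 -0.01  0.01] op 0.06 g 0.0
```

Request:
send_rows(
  series=[
    [30,[0.001,0.001,0.001],0.0014],
    [10,[0.001,0.001,0.001],0.0014],
    [0,[0.001,0.001,0.001],0.0014],
    [0,[0.001,0.001,0.001],0.0014],
    [0,[0.001,0.001,0.001],0.0014],
    [0,[0.001,0.001,0.001],0.0014],
    [0,[0.001,0.001,0.001],0.0014],
    [0,[0.001,0.001,0.001],0.0014],
  ],
  newtons=90,
)

```text
time: 4.05
position: [0.4502, 0.3087, 0.0544]
tool_rot: [-0.701, 3.061, 0.001]
wrist_force: [-0.7, -0.8, 6.3]
opening: 0.0078
grip_force: 88.1
```

```bash
python3 -c "
from h import *
st()"
```

```text
t 4.05 pos [0.4502 0.3087 0.0544] yaw -154.2 tilt 0.1 q [ 0.11  0.52 -0.97  1.82  0.5   1.06  0.97] F [-0.7 -0.8  6.3] M [-0.13  0.18 -0.04] op 0.0078 g 88.09196591377258
```

Request:
send_rows(
  series=[
    [0,[0,0,0.01],0],
    [0,[0,0,0.03],0],
    [0,[0,0,0.06],0],
    [0,[0,0,0.1],0],
    [0,[0,0,0.13],0],
    [0,[0,0,0.13],0],
    [0,[0,0,0.13],0],
  ],
)

```text
time: 4.63
position: [0.4503, 0.3087, 0.1854]
tool_rot: [-0.7, 3.059, 0.001]
wrist_force: [-0.8, -1.0, -1.6]
opening: 0.008
grip_force: 88.1
```

```bash
python3 - <<'E'
from h import *
st()
im,d=cams.read_camera('scene'); np.savez('s1.npz',im=im,d=d)
m=cams.camera_model('scene'); Rm=R.from_rotvec(m['orientation']).as_matrix()
p=(np.array([.449,.308,.145])-m['eye'])@Rm; u,v=(p[:2]/p[2]*m['fx']+[m['cx'],m['cy']]).astype(int); print(u,v)
cv2.imwrite('pics/k.png',cv2.resize(im[v-45:v+45,u-60:u+60,::-1],(800,600),interpolation=cv2.INTER_CUBIC))
E
```

```text
t 4.63 pos [0.4503 0.3087 0.1854] yaw -154.21 tilt 0.19 q [ 0.21  0.37 -1.08  1.69  0.34  1.28  1.08] F [-0.8 -1.  -1.6] M [-0.04  0.02  0.  ] op 0.008 g 88.06195020675659
298 284
```

View pics/k.png

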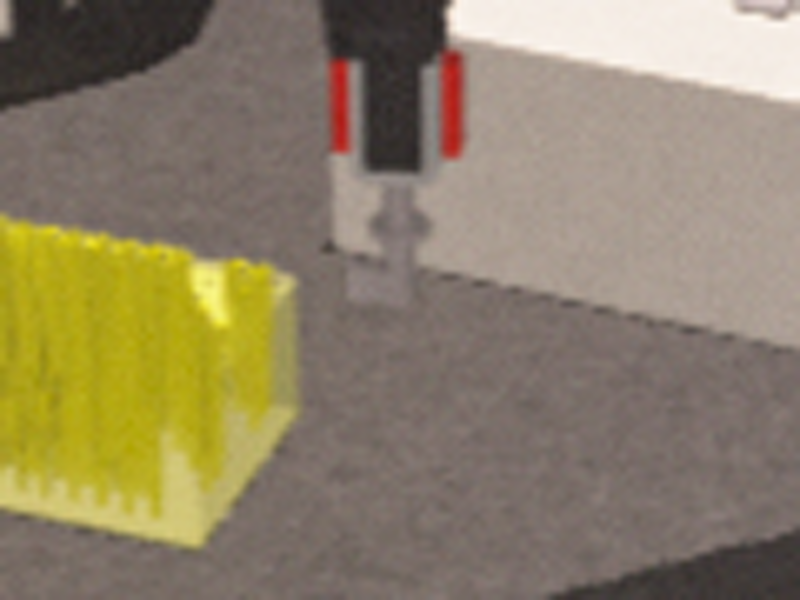

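```bash
python3 - <<'E'
from h import *
z=np.load('top0.npz'); im=z['im']; d=z['d']
m=cams.camera_model('top'); Rm=R.from_rotvec(m['orientation']).as_matrix()
# rectified patch in box frame, at heights .098/.104
c0=np.array([.5,-.016]); a=np.radians(7.75); ex=np.array([np.cos(a),np.sin(a)]); ey=np.array([-ex[1],ex[0]])
def warp(h,n=70,s=.5e-3):
    g=(np.arange(-n,n+1))*s; X,Y=np.meshgrid(g,g,indexing='ij')
    W=np.concatenate([c0+X[...,None]*ex+Y[...,None]*ey,np.full(X.shape+(1,),h)],-1)
    p=(W-m['eye'])@Rm; u=p[...,0]/p[...,2]*m['fx']+m['cx']; v=p[...,1]/p[...,2]*m['fy']+m['cy']
    return cv2.remap(im,u.astype(np.float32),v.astype(np.float32),cv2.INTER_CUBIC)[::-1,::-1]
A=[cv2.resize(warp(h)[...,::-1],(400,400)) for h in(.098,.104)]
o=np.hstack(A)
for k in range(0,141,20):
    q=int(k*400/141)
    cv2.line(o,(0,q),(800,q),(0,160,0),1); cv2.line(o,(q,0),(q,400),(0,160,0),1)
cv2.imwrite('pics/w.png',o)
P=cloud('top',d); q=(P[...,2]>.1)&(P[...,2]<.112); D=P[...,:2]-c0; b=np.stack([D@ex,D@ey],-1)*1000
q&=(abs(b[...,0])<35)&(abs(b[...,1])<35); B=b[q]; print(len(B),np.percentile(B,[3,50,97],axis=0),B.mean(0))
E
```

```text
166 [[-22.58391165 -18.11036488]
 [ -0.75188011   0.67184553]
 [ 22.80103683  19.01239372]] [-0.34545312  0.44730828]
```

View pics/w.png

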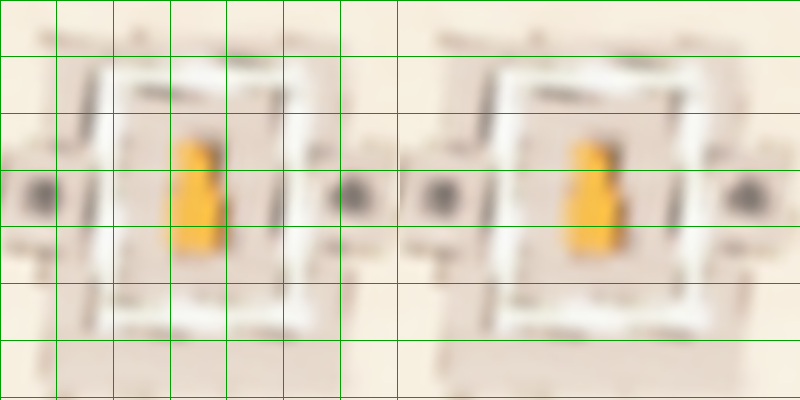

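Request:
send_rows(
  series=[
    [0,[0.006,-0.04,0],-0.01],
    [0,[0.012,-0.08,0],-0.02],
    [0,[0.018,-0.12,0],-0.03],
    [0,[0.024,-0.16,0],-0.04],
    [0,[0.03,-0.2,0],-0.0503],
    [0,[0.036,-0.24,0],-0.0503],
    [0,[0.042,-0.28,0],-0.0503],
    [0,[0.044,-0.305,0],-0.0503],
    [0,[0.046,-0.32,0],-0.0503],
    [0,[0.046,-0.325,-0.015],-0.0503],
    [0,[0.046,-0.325,-0.03],-0.0503],
    [0,[0.046,-0.325,-0.03],-0.0503],
  ],
)

```text
time: 5.68
position: [0.4932, -0.0175, 0.1498]
tool_rot: [0.209, -3.129, -0.002]
wrist_force: [-0.8, -0.1, -0.3]
opening: 0.0078
grip_force: 88.3
```

```bash
python3 - <<'E'
from h import *
s=st()
im,d=cams.read_camera('scene'); np.savez('s2.npz',im=im,d=d)
m=cams.camera_model('scene'); Rm=R.from_rotvec(m['orientation']).as_matrix()
pr=lambda X:(lambda p:p[:,:2]/p[:,2:]*m['fx']+[m['cx'],m['cy']])((np.atleast_2d(X)-m['eye'])@Rm)
T=s['position']; f=8; u0,v0=(pr(T-[0,0,.03])[0]-[50,37]).astype(int)
o=cv2.resize(im[v0:v0+75,u0:u0+100,::-1],(800,600),interpolation=cv2.INTER_CUBIC)
a=np.radians(7.75); ex=np.array([np.cos(a),np.sin(a),0]); ey=np.array([-ex[1],ex[0],0])
def poly(L,c,closed=False): cv2.polylines(o,[((pr(L)-[u0,v0]+.5)*f).astype(np.int32)],closed,c,1)
tip=T-[0,0,.0394]
sh=lambda dx,dz:tip+ex*dx+np.array([0,0,dz])
for x in(-.004,.004,.013): poly([sh(x,0),sh(x,.02 if x<.01 else .01)],(0,255,0))
K=np.array([.4963,-.0164,.104])
poly([K+ex*x+ey*y for x,y in((-.019,-.019),(.028,-.019),(.028,.019),(-.019,.019))],(255,0,255),True)
cv2.imwrite('pics/k2.png',o)
E
```

```text
t 5.68 pos [ 0.4932 -0.0175  0.1498] yaw -172.37 tilt 0.35 q [ 0.78  0.22 -0.92  1.86  0.19  1.16  1.5 ] F [-0.8 -0.1 -0.3] M [-0.    0.07  0.01] op 0.0078 g 88.29762518405914
```

View pics/k2.png

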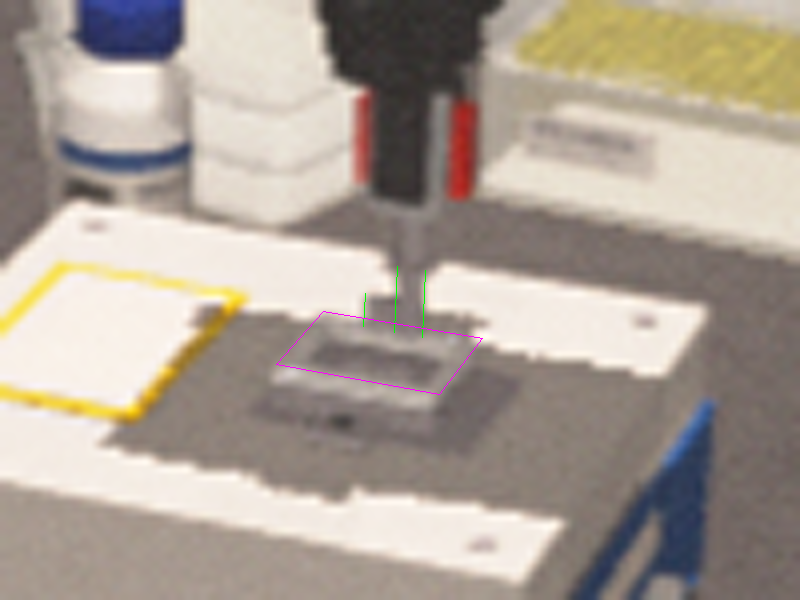

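Request:
send_rows(
  series=[
    [0,[0,0,0],0],
    [0,[0,0,0],0],
    [0,[0,0,0],0],
  ],
  newtons=100,
)

```text
time: 5.98
position: [0.4959, -0.0164, 0.154]
tool_rot: [-0.212, 3.134, -0.0]
wrist_force: [0.3, -0.2, -1.2]
opening: 0.0077
grip_force: 98.3
```

```bash
python3 -c "
from h import *
st()"
```

```text
t 5.98 pos [ 0.4959 -0.0164  0.154 ] yaw -172.26 tilt 0.04 q [ 0.78  0.21 -0.92  1.86  0.19  1.16  1.5 ] F [ 0.3 -0.2 -1.2] M [ 0.    0.02 -0.  ] op 0.0077 g 98.30758452415466
```

Request:
send_rows(
  series=[
    [0,[0,0,-0.004],0],
    [0,[0,0,-0.008],0],
    [0,[0,0,-0.012],0],
    [0,[0,0,-0.014],0],
    [0,[0,0,-0.015],0],
    [0,[0,0,-0.016],0],
    [0,[0,0,-0.017],0],
    [0,[0,0,-0.018],0],
    [0,[0,0,-0.018],0],
  ],
)

```text
time: 6.73
position: [0.4956, -0.0168, 0.1352]
tool_rot: [0.211, -3.134, -0.0]
wrist_force: [-0.4, -0.1, -0.2]
opening: 0.008
grip_force: 98.3
```

```bash
python3 -c "
from h import *
st()"
```

```text
t 6.73 pos [ 0.4956 -0.0168  0.1352] yaw -172.3 tilt 0.01 q [ 0.77  0.24 -0.91  1.88  0.21  1.13  1.49] F [-0.4 -0.1 -0.2] M [-0.04 -0.03 -0.03] op 0.008 g 98.30284595489502
```

Request:
send_rows(
  series=[
    [0,[0,0,-0.001],0],
    [0,[0,0,-0.002],0],
    [0,[0,0,-0.003],0],
    [0,[0,0,-0.004],0],
    [0,[0,0,-0.004],0],
  ],
)

```text
time: 7.15
position: [0.4955, -0.0168, 0.1311]
tool_rot: [0.211, -3.134, -0.0]
wrist_force: [0.2, -0.5, -1.1]
opening: 0.0071
grip_force: 98.3
```

Request:
send_rows(
  series=[
    [0,[0,0,-0.001],0],
    [0,[0,0,-0.002],0],
    [0,[0,0,-0.003],0],
    [0,[0,0,-0.004],0],
    [0,[0,0,-0.005],0],
    [0,[0,0,-0.006],0],
    [0,[0,0,-0.007],0],
    [0,[0,0,-0.008],0],
    [0,[0,0,-0.009],0],
    [0,[0,0,-0.01],0],
    [0,[0,0,-0.01],0],
  ],
)

```text
time: 8.07
position: [0.4955, -0.0168, 0.1211]
tool_rot: [0.211, -3.134, -0.0]
wrist_force: [-0.1, 0.1, -0.4]
opening: 0.0076
grip_force: 98.3
```

Request:
send_rows(
  series=[
    [0,[0,0,-0.001],0],
    [0,[0,0,-0.002],0],
    [0,[0,0,-0.003],0],
    [0,[0,0,-0.003],0],
  ],
)

```text
time: 8.4
position: [0.4955, -0.0168, 0.1181]
tool_rot: [0.211, -3.134, -0.0]
wrist_force: [-0.4, 0.4, -1.0]
opening: 0.0074
grip_force: 98.3
```

Request:
send_rows(
  series=[
    [0,[0,0,-0.0005],0],
    [0,[0,0,-0.001],0],
    [0,[0,0,-0.0015],0],
    [0,[0,0,-0.0015],0],
  ],
)

```text
time: 8.73
position: [0.4958, -0.0167, 0.1174]
tool_rot: [-0.211, 3.134, -0.0]
wrist_force: [-3.3, 0.5, 5.8]
opening: 0.0078
grip_force: 99.6
```

Request:
send_rows(
  series=[
    [0,[0,0,0.0007],-0.01],
    [0,[0,0,0.0007],-0.02],
    [0,[0,0,0.0007],-0.03],
    [0,[0,0,0.0007],-0.04],
    [0,[0,0,0.0007],-0.05],
    [0,[0,0,0.0007],-0.06],
    [0,[0,0,0.0007],-0.07],
    [0,[0,0,0.0007],-0.08],
    [0,[0,0,0.0007],-0.08],
  ],
)

```text
time: 9.48
position: [0.4962, -0.0147, 0.1178]
tool_rot: [0.579, 3.087, 0.004]
wrist_force: [1.9, 6.6, -1.9]
opening: 0.0076
grip_force: 98.2
```

```bash
python3 -c "
from h import *
st()"
```

```text
t 9.48 pos [ 0.4962 -0.0147  0.1178] yaw 158.77 tilt 0.16 q [ 0.69  0.24 -0.83  1.9   0.2   1.08  0.98] F [ 1.9  6.6 -1.9] M [ 1.53 -0.42  0.04] op 0.0076 g 98.23083579540253
```

Request:
send_rows(
  series=[
    [0,[0,0.001,0],-0.01],
    [0,[0,0.001,0],-0.02],
    [0,[0,0.001,0],-0.03],
    [0,[0,0.001,0],-0.04],
    [0,[0,0.001,0],-0.05],
    [0,[0,0.001,0],-0.06],
    [0,[0,0.001,0],-0.07],
    [0,[0,0.001,0],-0.07],
  ],
)

```text
time: 10.15
position: [0.4967, -0.0141, 0.1179]
tool_rot: [1.238, 2.886, 0.004]
wrist_force: [2.9, 4.6, -3.3]
opening: 0.0074
grip_force: 98.0
```

```bash
python3 -c "
from h import *
st()"
```

```text
t 10.15 pos [ 0.4967 -0.0141  0.1179] yaw 133.55 tilt 0.18 q [ 0.64  0.23 -0.77  1.9   0.18  1.08  0.56] F [ 2.9  4.6 -3.3] M [ 1.29 -0.98  0.04] op 0.0074 g 98.03939759731293
```

Request:
send_rows(
  series=[
    [0,[0,0.001,0],-0.01],
    [0,[0,0.001,0],-0.02],
    [0,[0,0.001,0],-0.03],
    [0,[0,0.001,0],-0.04],
    [0,[0,0.001,0],-0.05],
    [0,[0,0.001,0],-0.06],
    [0,[0,0.001,0],-0.065],
    [0,[0,0.001,0],-0.07],
    [0,[0,0.001,0],-0.07],
  ],
)

```text
time: 10.9
position: [0.4969, -0.0138, 0.118]
tool_rot: [1.836, 2.547, 0.004]
wrist_force: [4.7, 1.8, -2.2]
opening: 0.0072
grip_force: 98.3
```

```bash
python3 - <<'E'
from h import *
s=st()
im,d=cams.read_camera('scene')
cv2.imwrite('pics/k3.png',cv2.resize(im[180:300,260:420,::-1],(640,480),interpolation=cv2.INTER_CUBIC))
E
```

```text
t 10.9 pos [ 0.4969 -0.0138  0.118 ] yaw 108.43 tilt 0.18 q [ 0.59  0.22 -0.72  1.9   0.16  1.08  0.13] F [ 4.7  1.8 -2.2] M [ 0.72 -1.04  0.03] op 0.0072 g 98.30357193946838
```

View pics/k3.png

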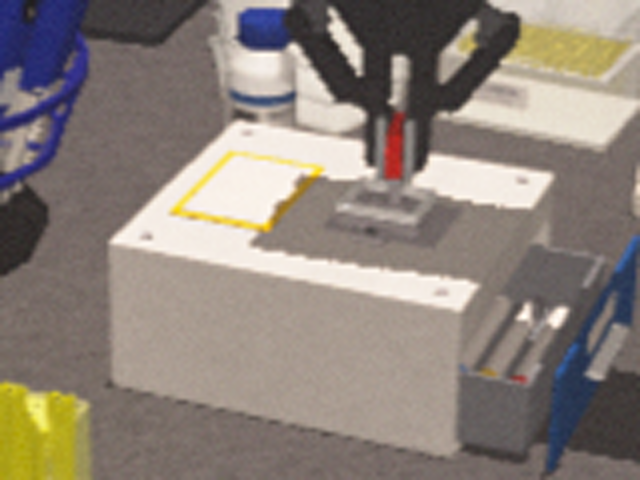

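Request:
send_rows(
  series=[
    [0,[0,0,-0.0004],0],
    [40,[0,0,-0.0004],0],
    [40,[0,0,-0.0004],0],
    [40,[0,0,-0.0004],0],
    [40,[0,0,-0.0004],0],
    [40,[0,0,-0.0004],0],
    [40,[0,0,0.01],0],
    [40,[0,0,0.03],0],
    [40,[0,0,0.06],0],
    [40,[0,0,0.1],0],
    [40,[0,0,0.12],0],
    [40,[0,0,0.12],0],
  ],
)

```text
time: 11.95
position: [0.4978, -0.0144, 0.2432]
tool_rot: [1.831, 2.544, 0.005]
wrist_force: [-0.6, -0.7, 0.4]
opening: 0.0398
grip_force: 0.0
```

```bash
python3 - <<'E'
from h import *
s=st()
im,d=cams.read_camera('scene')
cv2.imwrite('pics/k4.png',cv2.resize(im[180:300,260:420,::-1],(640,480),interpolation=cv2.INTER_CUBIC))
E
```

```text
t 11.95 pos [ 0.4978 -0.0144  0.2432] yaw 108.51 tilt 0.44 q [ 0.63  0.09 -0.73  1.74  0.06  1.32  0.21] F [-0.6 -0.7  0.4] M [ 0.06 -0.02  0.01] op 0.0398 g 0.0
```

View pics/k4.png

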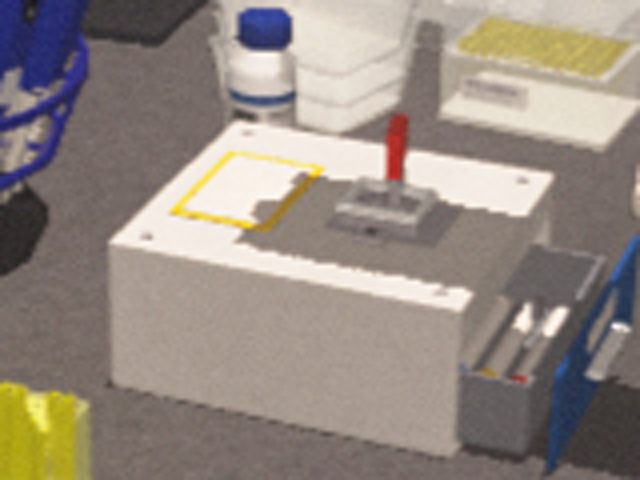

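The key stands in the lock, turned (red handle edge-on at about pixel 397,150). The drawer is out and the gripper is clear of everything. I'm handing the job in.

```bash
python3 -c "
from h import *
print(sign_off())"
```

```text
the job is handed in; nothing more can be done
None
```

The key went fully home without force, was turned about 80° clockwise and let go; the drawer sprang open, and the job was handed in at about 12 s, with no verdict returned.

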